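Wake the touch mixer and hold a culture tube pressed in its cup

TASK

First wake the small bench mixer by pressing its hinged front paddle right down to its stop with the gripper's fingertips, and let it spring back up. Then take the culture tube that stands alone at one end of the rack, stand its lower end upright in the mixer's round rubber cup and press the spring-loaded cup down about 6 mm, half of its travel and never to the bottom, pushing with the tube only; keep it there for at least three seconds and finish still gripping the tube and holding the cup down. Leave the two other tubes, the beaker and the timer where they stand.

Things in the scene. Friction and masses are not known exactly. Their poses are not given: they have to be found in the camera images.
- mixer: Touch mixer, a fixed white bench device 150 mm long (its x), 100 mm wide (y). Origin: centre of its underside on the table. Its -x end is the low front (deck 44 mm high) with the grey paddle; its rear half is 69 mm high and carries, on a grey round turret (60 to 68 mm across, top 76 mm above the table), the black rubber cup, centred 30 mm towards +x of the origin. Its z points up.
- paddle (a joint): Angle of the paddle in rad: 0 up (rest), 0.20 down on its stop. Hinged along mixer y at 20 mm in front of the mixer's origin (mixer x = -20 mm), its free edge is at mixer x = -70 mm. A spring lifts it back; at 38 mm from the hinge it takes about 2 N to start and 6 N to reach the stop, where that point has dropped 7.6 mm.
- paddle_pad (a point): Point on the paddle's top face to press, 38 mm from the hinge, in the middle of the ribbed part, 64 mm above the table when up. The paddle is a flat grey plate 50 mm long (mixer x), 60 mm wide (mixer y), 6 mm thick. It moves with the paddle.
- cup (a joint): How far the cup is pressed down, in m: 0 up (rest), 0.012 at the bottom. The spring takes about 1 N to start and 1 N more for every mm (about 7 N at 6 mm, 13 N at the bottom).
- cup_floor (a point): Centre of the cup's flat inner floor, 98 mm above the table when up; it goes down with the cup. The cup is round, 38 mm across outside, 24 mm across inside, its rim 12 mm above this floor. The visible gap between the cup's underside and the turret is 12 mm when up and 6 mm when rightly pressed.
- tube_alone: The tube to use: capped culture tube, 132 mm long, standing upright and alone at one end of the rack, the other two being together at the other end, about 120 mm or more away. Origin: centre of its lower end; z runs up along it. Clear round barrel 15 mm in diameter, its top 20 mm is an opaque cap 18 mm in diameter, to grip from above (cap centre 122 mm from the origin). 18 to 31 g. In the rack it has about 2 mm of side play.
- tube_rack: Fixed moulded tube rack 66 mm (x) by 192 mm (y) by 56 mm high, with 2 rows of 6 square holes of about 19 mm, 30 mm apart. Origin: centre of its underside. Tubes stand on its base plate 4 mm above the table, so that their tops are 136 mm above the table. The tube to use is at x = +15, y = +73.5 mm in its frame.
- tube_other_0: One of the two other culture tubes, same size, at the other end of the rack. Origin: centre of its lower end. Leave it.
- tube_other_1: The second other culture tube, near the first. Origin: centre of its lower end. Leave it.
- beaker: Small open clear beaker, 48 mm across, 58 mm high, standing on the table. Origin: centre of its underside. Leave it.
- timer: Small white bench timer 62 x 64 x 19 mm, lying on the table. Origin: centre of its underside. Leave it.
Not all that is in view belongs to the job. Of the things shaped like the beaker, the clear one is meant.

How it is judged:
On the way, in this order (a step that is already met when the one before it is completed fails the run):
1. the paddle is pressed down to its stop by the fingers (value of joint paddle above 0.18 rad and contact force between the fingers and mixer above 1 N), for 0.2 s.
2. the paddle is back up and the lone tube is gripped and lifted clear of the rack (value of joint paddle below 0.04 rad and height (world z) of tube_alone above 0.065 m and contact force between the fingers and tube_alone above 1 N and contact force between tube_alone and tube_rack below 0.1 N), for 0.2 s.
3. the held tube stands upright in the cup and presses it 4 to 8 mm down for 3 s (value of joint cup between 0.004 and 0.008 m and horizontal distance between tube_alone and cup_floor below 0.009 m and distance between tube_alone and cup_floor below 0.012 m and angle between tube_alone's own z axis and vertical below 0.2 rad and contact force between the fingers and tube_alone above 1 N and contact force between each of the arm, the fingers and mixer below 0.5 N and contact force between tube_alone and mixer above 2 N), for 3 s.
At the end, for the whole second after the job is handed in: The gripped tube stands in the cup (foot within 9 mm of its axis and 12 mm of its floor, tilt under 0.2 rad) and alone holds it 4 to 8 mm down; the robot does not touch the mixer, the paddle is up, and the other tubes, beaker and timer are upright within 30 mm of their places (all of step 3 and linear speed of tube_alone below 0.02 m/s and value of joint paddle below 0.04 rad and contact force between tube_alone and tube_rack below 0.1 N and distance of each of tube_other_0, tube_other_1, beaker, timer from where it was at the start of the episode below 0.03 m and angle between each of tube_other_0, tube_other_1, beaker, timer's own z axis and vertical below 0.25 rad); the arm keeps its last pose, push and grip.
It fails at once if the cup is driven to the bottom of its travel (value of joint cup above 0.0112 m).
It fails at once if another tube, the beaker or the timer is displaced or tipped (distance of any of tube_other_0, tube_other_1, beaker, timer from where it was at the start of the episode above 0.03 m or angle between any of tube_other_0, tube_other_1, beaker, timer's own z axis and vertical above 0.3 rad).
It also fails if it takes over 61 s, if anything falls off the work surface, if the arm or the gripper's body presses on something with over 40 N, if the wrist force passes 120 N, or if a joint passes its speed limit or range.

ROBOT

A 7-joint arm with a two-finger parallel gripper is mounted at the origin on the work surface; the furniture and walls round the work are solid. World frame = base frame: x ahead of the robot, y to its left, z up, the work surface at z = 0. Lengths are in m, angles in rad, forces in N, time in s.
With the tool pointing down it reaches from about 0.425 to 0.975 m from the base axis. Payload 16.7 kg.
Tool frame: the origin (TCP) lies at the centre of the arm's flange, where the gripper is bolted on; the fingertips stand 173 mm ahead of it and the grasp point (between the pads) lies 155 mm ahead of it; z points along the fingers, y is the line along which they close (so a half turn about z gives the same grasp; the last joint's range is limited). The gripper opens to 85 mm and grips with 20 to 120 N. Pads are 22 mm wide; open, the fingers measure 114 mm over their backs; the gripper's body (76 mm by 85 mm) begins 54 mm behind the grasp point. The pads swing forward as they close: fully open they stand 13 mm farther back than shut.
Start: joints at [0.96, 0.426, 0.074, 1.606, -0.034, 1.111, -0.067], TCP at [0.301, -0.604, 0.405] pointing down, gripper open.
Joint ranges: [-2.85, 2.85], [-0.5, 2.14], [-1.23, 1.37], [0.21, 2.46], [-1.02, 4.16], [0.16, 2.05], [-2.73, 2.73]. Speed limits (rad/s): [1.89, 1.89, 2.39, 2.39, 3.01, 3.01, 3.01].

INTERFACE

Orientations are given as a rotation vector (axis times angle).
In Python, from plant import robot gives the robot as it stands.
- The arm moves only by the shell command python3 -m inch 'ROWS' [OPENING]. ROWS is a JSON object of lists of equal length, an entry for each row: "linear": the shift along the tool's x, y, z each as a share of 50 cm, from -1 to 1, a list of three; "twist": the turn, a rotation vector about the tool's x, y, z each as a share of 60 degrees, from -1 to 1, a list of three. A call has 1 to 20 rows; each row is the pose to reach, as a shift and turn from the pose commanded when the call began, along the tool's axes at that moment; what a row does not reach only later rows make up. A row lasts 1/10 s, in which the tool goes at most 50 mm and 8.59 degrees, less where a joint would pass 70% of its speed; a pose out of reach is approached as far as the arm can. A call with a number of a shift or a turn outside -1 to 1 is refused whole. A call with a gripper value outside its range is refused whole. OPENING is the gripper's target within -1 to 1 (fully open at 1, half-way at 0, shut at -1), set as the call begins (- or left out, the last holds). The fingers move at their own pace and stop on an object; the grip force is fixed at half the most. Time passes only in rows, so rows that repeat a pose let the fingers close. It gives the time, the measured TCP pose, the force, the opening and the grip force at its end, in the units of the state.
- robot.get_state(): the state, without advancing time (a new reading comes with each control period).
- robot.read_camera(name): name is "scene" or "side" or "wrist"; returns the picture (420x560x3 uint8, red, green, blue); there is no depth.
- robot.camera_info(name): a dict with "fx", "fy", "cx", "cy" (pixels), "R" (3x3) and "t" (3): a world point X has camera coordinates R X + t; the wrist camera has in their place "hand_eye" (4x4, takes a point from camera to tool coordinates, whose origin is the TCP and whose axes are the flange's). Camera axes: x right, y down, z forward; pixel columns grow to the right and rows downward; lengths in m; the calibration is good to about 2 mm. A picture is of the moment at which its call begins: read the wrist's pose just before it. camera_info takes no time and is no camera call.
- robot.sign_off(): hands the job in; it is judged then, once.
The state is a dict: "clock": time; "q": joint angles; "qd": joint speeds; "joint_torque": joint torques, N m; "tcp_pos": TCP position; "tool_rot": TCP orientation; "ft_force": force on the tool from outside, world axes, zero at the start; "ft_torque": the same for the moment, N m; "opening": finger opening in m; "grip_force": force on a finger pad.
Only numpy, scipy, OpenCV 4.12 (cv2) and the standard library are available. Lean on these libraries where they do the work, as an engineer would, in place of code of your own. Each camera call takes 0.05 s, during which the arm holds its last target. There are 200 camera calls.

## Working session

There is one attempt and no reset: what is moved stays moved. The work goes in short steps, Python scripts to look and compute and a shell command to move; the robot and the scene stay as the last step left them, time stands still between calls to the robot, and variables do not carry over. Pictures are saved under pics/ and viewed, at most 10 in all, crops included, and the job is handed in when it is done.

```bash
ls; mkdir -p pics; cat > look.py <<'E'
import cv2,sys
from plant import robot
def snap(cam,name):
    s=robot.get_state(); im=robot.read_camera(cam)
    cv2.imwrite(f'pics/{name}.png',im[:,:,::-1]); return s,im
E
python3 - <<'E'
from look import *
import numpy as np
_,a=snap('scene','scene0');_,b=snap('side','side0');_,c=snap('wrist','wrist0')
for n in('scene','side','wrist'):
    print(n,robot.camera_info(n))
s=robot.get_state();print({k:np.round(v,3) for k,v in s.items()})
E
```

```text
pics
scene {'fx': 424.0692101345815, 'fy': 424.0692101345815, 'cx': 277.1808944249914, 'cy': 200.69355312981074, 'R': array([[-0.50613221, -0.86244497,  0.00434169],
       [-0.59554524,  0.34585006, -0.7250611 ],
       [ 0.62382373, -0.36956245, -0.68867085]]), 't': array([0.19424614, 0.32862808, 0.71439599])}
side {'fx': 436.3503341574066, 'fy': 436.3503341574066, 'cx': 276.30178949799387, 'cy': 210.83545194997865, 'R': array([[ 0.8122544 , -0.58278223,  0.02465062],
       [-0.23089139, -0.36003945, -0.90391413],
       [ 0.53566029,  0.72851662, -0.42700303]]), 't': array([-0.38254474,  0.20104567,  0.87043299])}
wrist {'fx': 338.52472087680104, 'fy': 338.52472087680104, 'cx': 283.71667102575213, 'cy': 212.26836015251706, 'hand_eye': array([[ 1.89458522e-04, -9.62699565e-01, -2.70572563e-01,
         6.94534529e-02],
       [ 9.99999953e-01,  2.47070560e-04, -1.78865909e-04,
        -3.20085639e-04],
       [ 2.39044648e-04, -2.70572517e-01,  9.62699567e-01,
         3.08267750e-02],
       [ 0.00000000e+00,  0.00000000e+00,  0.00000000e+00,
         1.00000000e+00]])}
{'clock': np.float64(0.15), 'q': array([ 0.959,  0.427,  0.074,  1.606, -0.034,  1.111, -0.067]), 'qd': array([ 0.   , -0.001, -0.002, -0.002, -0.   , -0.001,  0.002]), 'joint_torque': array([ 5.0000e-03, -9.5032e+01,  3.7630e+00, -4.6376e+01,  1.9000e-02,
        8.0000e-03, -0.0000e+00]), 'tcp_pos': array([ 0.301, -0.604,  0.404]), 'tool_rot': array([-3.057, -0.719,  0.   ]), 'ft_force': array([-0.34 , -0.336, -0.33 ]), 'ft_torque': array([-0.031, -0.006,  0.037]), 'grip_force': np.float64(0.0), 'opening': np.float64(0.085)}
```

View pics/scene0.png

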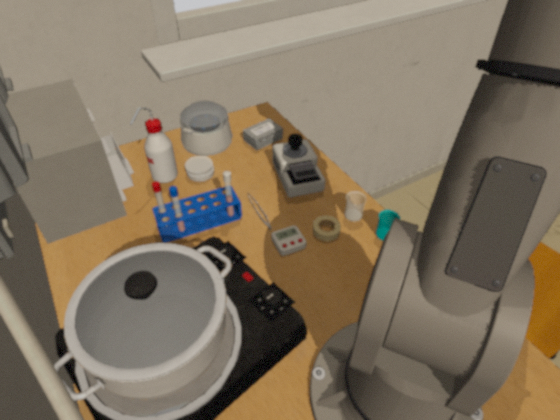

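View pics/side0.png

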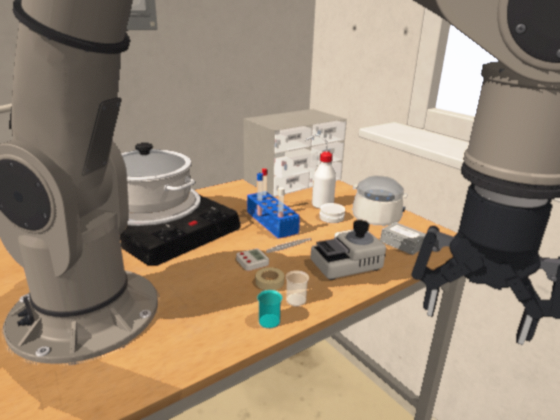

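The scene shows three tubes in the blue rack: white cap (228,175), blue cap (174,190) and red cap (157,185). The white one is alone at its end, and the other two are together, so white is the one meant. The mixer cup is at about (296,140). The clear beaker is at (355,207) and the teal decoy at (387,225). Next I'll enlarge both views.

```bash
python3 - <<'E'
import cv2
a=cv2.imread('pics/scene0.png')[120:270,140:340]; cv2.imwrite('pics/sc.png',cv2.resize(a,None,fx=4,fy=4,interpolation=cv2.INTER_CUBIC))
a=cv2.imread('pics/side0.png')[160:310,230:430]; cv2.imwrite('pics/sd.png',cv2.resize(a,None,fx=4,fy=4,interpolation=cv2.INTER_CUBIC))
E
```

```text
(no output)
```

View pics/sc.png

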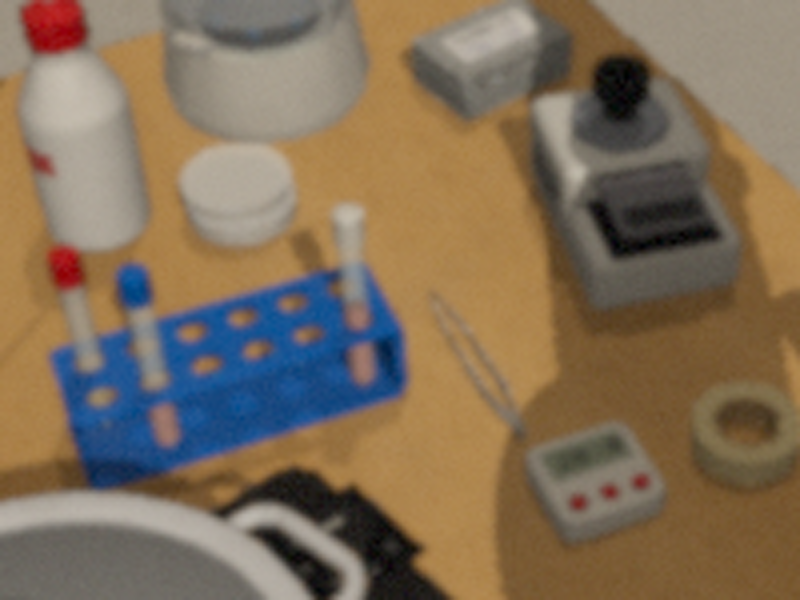

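View pics/sd.png

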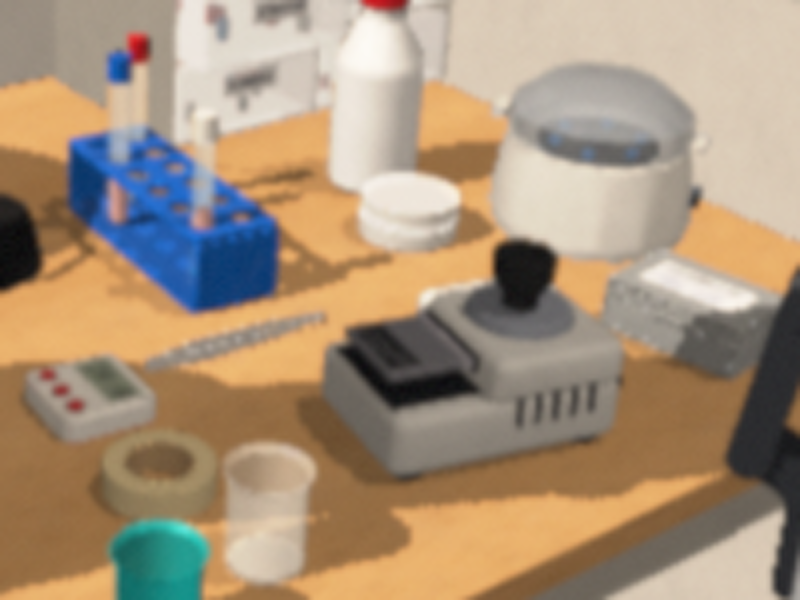

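The crops show the white-capped lone tube with its cap top at crop (348,210) in scene and (206,112) in side. The cup rim is at (622,70) and (525,250). The deck and rack corners are also clear.

```bash
cat >> look.py <<'E'
import numpy as np
def cam(n,s=None):
    i=robot.camera_info(n)
    if n=='wrist':
        from scipy.spatial.transform import Rotation as Ro
        T=np.eye(4);T[:3,:3]=Ro.from_rotvec(s['tool_rot']).as_matrix();T[:3,3]=s['tcp_pos'];T=T@i['hand_eye']
        return i,T[:3,:3],T[:3,3]
    return i,i['R'].T,-i['R'].T@i['t']
def onplane(n,u,v,z,s=None):
    i,R,c=cam(n,s); d=R@[(u-i['cx'])/i['fx'],(v-i['cy'])/i['fy'],1]
    return c+d*(z-c[2])/d[2]
def proj(n,X,s=None):
    i,R,c=cam(n,s); p=R.T@(np.array(X)-c); return np.array([i['cx']+i['fx']*p[0]/p[2],i['cy']+i['fy']*p[1]/p[2]])
E
python3 - <<'E'
from look import *
np.set_printoptions(precision=4,suppress=True)
P=[('captop',.136,(348,210),(206,112)),('cuprim',.110,(622,70),(525,250)),('turret',.076,(620,122),(519,305)),
('deckF_a',.044,(592,275),(330,372)),('deckF_b',.044,(735,240),(395,440)),
('rackA',.056,(368,268),(275,210)),('rackB',.056,(405,325),(200,250)),('rackC',.056,(85,418),(70,142)),('rackD',.056,(55,352),(135,128)),
('red',.136,(65,252),(138,38)),('blue',.136,(133,270),(119,57)),('timer',.019,(592,470),(92,385)),('beaker',.058,None,(269,460))]
for n,z,a,b in P:
    print(n, a and onplane('scene',a[0]/4+140,a[1]/4+120,z)[:2], onplane('side',b[0]/4+230,b[1]/4+160,z)[:2])
print(onplane('scene',355,196,.058))
print(onplane('scene',387,214,.058))
E
```

```text
captop [0.518  0.0489] [0.518  0.0483]
cuprim [ 0.5855 -0.1713] [ 0.5885 -0.1705]
turret [ 0.5781 -0.1665] [ 0.5854 -0.1737]
deckF_a [ 0.4923 -0.0938] [ 0.479  -0.1311]
deckF_b [ 0.4755 -0.1873] [ 0.4623 -0.206 ]
rackA [0.5534 0.0257] [0.5718 0.0386]
rackB [0.4983 0.029 ] [0.4937 0.0177]
rackC [0.5201 0.2125] [0.5169 0.211 ]
rackD [0.5778 0.21  ] [0.5719 0.2074]
red [0.5617 0.1937] [0.5592 0.1867]
blue [0.53   0.1676] [0.5263 0.1617]
timer [ 0.377  -0.0239] [ 0.3784 -0.0329]
beaker None [ 0.3794 -0.1996]
[ 0.3792 -0.2072  0.058 ]
[ 0.2965 -0.2323  0.058 ]
```

```bash
python3 -m inch '{"linear":[[0.03,-0.02,0],[0.11,-0.08,0],[0.19,-0.14,0],[0.27,-0.2,0],[0.35,-0.25,0],[0.43,-0.31,0],[0.51,-0.37,0],[0.59,-0.43,0],[0.67,-0.49,0],[0.75,-0.55,0],[0.82,-0.6,0],[0.88,-0.64,0],[0.912,-0.663,0],[0.912,-0.663,0],[0.912,-0.663,0],[0.912,-0.663,0],[0.912,-0.663,0]],"twist":[[0,0,0.02],[0,0,0.06],[0,0,0.1],[0,0,0.15],[0,0,0.2],[0,0,0.25],[0,0,0.3],[0,0,0.35],[0,0,0.4],[0,0,0.43],[0,0,0.46],[0,0,0.48],[0,0,0.5],[0,0,0.5],[0,0,0.5],[0,0,0.5],[0,0,0.5]]}' -1
python3 - <<'E'
from look import *
s,im=snap('wrist','w1')
cv2.imwrite('pics/w1b.png',cv2.resize(cv2.imread('pics/w1.png'),(800,600),interpolation=cv2.INTER_CUBIC))
print(s['tcp_pos'],s['tool_rot'])
E
```

```text
clock: 1.85
tcp_pos: [0.5609, -0.1055, 0.4048]
tool_rot: [3.14, -0.099, -0.0]
ft_force: [-0.6, 0.1, -0.3]
opening: 0.0001
grip_force: 0.0
[ 0.56086063 -0.105459    0.40477128] [ 3.13977843e+00 -9.94758052e-02 -1.46304428e-04]
```

View pics/w1b.png

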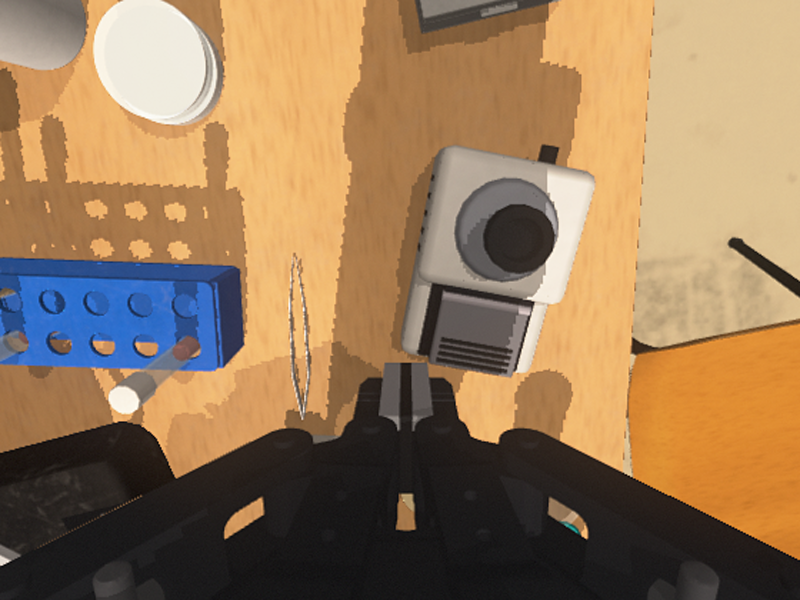

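The wrist view (scaled 800x600) shows the cup rim centred at about (521,239). The paddle front edge runs from (430,358) to (515,374), and the lone tube cap top is at (124,399). The mixer roof corners are at (440,148), (595,173), (420,278) and (555,302).

```bash
python3 - <<'E'
from look import *
np.set_printoptions(precision=4,suppress=True)
s=robot.get_state();k=.7
f=lambda u,v,z:onplane('wrist',u*k,v*k,z,s)[:2]
for n,u,v,z in [('cuprim',521,239,.11),('turret',506,229,.076),('roofRL',440,146,.069),('roofRR',597,172,.069),('roofFL',418,280,.069),('roofFR',556,304,.069),('padFL',430,358,.064),('padFR',515,375,.064),('rib mid',478,352,.064),('cap',124,399,.136)]:
    print(n,f(u,v,z))
fr=(f(430,358,.064)+f(515,375,.064))/2; c=f(521,239,.11)
d=c-fr; print('frontmid',fr,'len (100)',np.linalg.norm(d),'yaw',np.arctan2(d[1],d[0]))
for yaw in (-.15,-.2,-.25,-.3):
    x=np.array([np.cos(yaw),np.sin(yaw)]);y=np.array([-x[1],x[0]]);o=c-.03*x
    print(yaw,'pad',o-.058*x,[ (proj('wrist',[*(o+a*x+b*y),z],s)/k).round() for a,b,z in[(-.07,.03,.064),(-.07,-.03,.064),(-.075,.05,.044),(.075,.05,.069),(.075,-.05,.069)]])
E
```

```text
cuprim [ 0.5884 -0.1697]
turret [ 0.5897 -0.1683]
roofRL [ 0.6409 -0.1305]
roofRR [ 0.6199 -0.2252]
roofFL [ 0.5595 -0.1127]
roofFR [ 0.5377 -0.202 ]
padFL [ 0.5029 -0.1179]
padFR [ 0.4865 -0.1762]
rib mid [ 0.5052 -0.151 ]
cap [0.519  0.0507]
frontmid [ 0.4947 -0.1471] len (100) 0.09631949854774692 yaw -0.23680827887921516
-0.15 pad [ 0.5013 -0.1565] [array([441., 369.]), array([527., 376.]), array([411., 363.]), array([434., 147.]), array([599., 163.])]
-0.2 pad [ 0.5021 -0.1522] [array([434., 367.]), array([519., 378.]), array([404., 359.]), array([438., 144.]), array([601., 167.])]
-0.25 pad [ 0.5031 -0.1479] [array([427., 364.]), array([512., 378.]), array([398., 354.]), array([443., 140.]), array([604., 172.])]
-0.3 pad [ 0.5043 -0.1437] [array([421., 360.]), array([504., 379.]), array([392., 350.]), array([448., 136.]), array([606., 177.])]
```

```bash
python3 -m inch '{"linear":[[-0.03,0.03,0.03],[-0.07,0.06,0.1],[-0.1,0.09,0.17],[-0.108,0.096,0.23],[-0.108,0.096,0.28],[-0.108,0.096,0.305],[-0.108,0.096,0.31],[-0.108,0.096,0.31],[-0.108,0.096,0.31]],"twist":[[0,0,0.05],[0,0,0.1],[0,0,0.153],[0,0,0.153],[0,0,0.153],[0,0,0.153],[0,0,0.153],[0,0,0.153],[0,0,0.153]]}' -1
python3 - <<'E'
from look import *
s,im=snap('wrist','w2');_,b=snap('side','s2')
a=cv2.imread('pics/w2.png')[150:380,170:430];b=cv2.imread('pics/s2.png')[190:300,290:400]
cv2.imwrite('pics/m2.png',np.hstack([cv2.resize(a,(400,354)),cv2.resize(b,(354,354),interpolation=cv2.INTER_CUBIC)]))
E
```

```text
clock: 2.8
tcp_pos: [0.5049, -0.149, 0.2508]
tool_rot: [3.122, -0.348, 0.003]
ft_force: [0.7, 0.5, 0.5]
opening: -0.0002
grip_force: 0.0
```

View pics/m2.png

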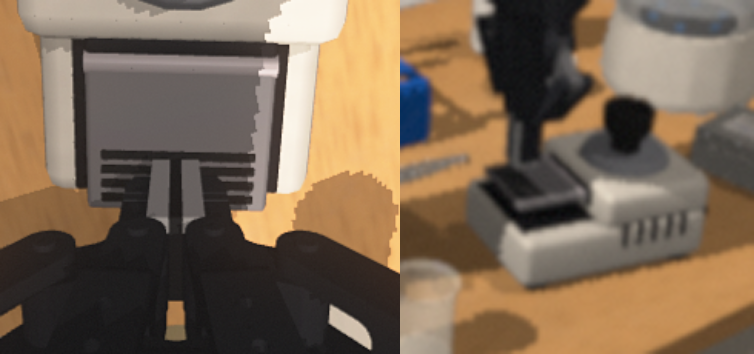

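The fingertips are centred over the ribs and aligned with the mixer, so I press now.

```bash
python3 -m inch '{"linear":[[0,0,0.01],[0,0,0.02],[0,0,0.028],[0,0,0.032],[0,0,0.036],[0,0,0.039],[0,0,0.041],[0,0,0.041],[0,0,0.041]],"twist":[[0,0,0],[0,0,0],[0,0,0],[0,0,0],[0,0,0],[0,0,0],[0,0,0],[0,0,0],[0,0,0]]}'
```

```text
clock: 3.8
tcp_pos: [0.5045, -0.1489, 0.23]
tool_rot: [-3.122, 0.348, -0.0]
ft_force: [-7.1, 1.8, 22.4]
opening: 0.0001
grip_force: 12.1
```

```bash
python3 -m inch '{"linear":[[0,0,0],[0,0,0],[0,0,0],[0,0,-0.01],[0,0,-0.03],[0,0,-0.06],[0,0,-0.13],[0,0,-0.2],[0,-0.03,-0.25],[-0.01,-0.08,-0.28],[-0.03,-0.14,-0.28],[-0.04,-0.22,-0.28],[-0.05,-0.29,-0.28],[-0.06,-0.35,-0.28],[-0.061,-0.393,-0.28],[-0.061,-0.393,-0.28],[-0.061,-0.393,-0.28],[-0.061,-0.393,-0.28]],"twist":[[0,0,0],[0,0,0],[0,0,0],[0,0,0],[0,0,0],[0,0,0],[0,0,0],[0,0,0],[0,0,0],[0,0,0],[0,0,0],[0,0,0],[0,0,0],[0,0,0],[0,0,0],[0,0,0],[0,0,0],[0,0,0]]}'
python3 -m inch '{"linear":[[0,0,0],[0,0,0],[0,0,0],[0,0,0],[0,0,0],[0,0,0],[0,0,0]],"twist":[[0,0,0],[0,0,0],[0,0,0],[0,0,0],[0,0,0],[0,0,0],[0,0,0]]}' 0.2
python3 - <<'E'
from look import *
s,im=snap('wrist','w3');_,b=snap('side','s3')
print(s['tcp_pos'],s['tool_rot'],'pred cap px',proj('wrist',[.5183,.0493,.136],s))
a=cv2.imread('pics/w3.png');b=cv2.imread('pics/s3.png')[150:310,250:410]
cv2.imwrite('pics/m3.png',np.hstack([cv2.resize(a,(480,360)),cv2.resize(b,(320,320)),][0:1]+[cv2.resize(b,(320,360),interpolation=cv2.INTER_CUBIC)]))
E
```

```text
clock: 5.6
tcp_pos: [0.5178, 0.0486, 0.3693]
tool_rot: [3.122, -0.35, -0.0]
ft_force: [0.4, 0.2, 0.5]
opening: -0.0003
grip_force: 0.0
clock: 6.3
tcp_pos: [0.518, 0.0495, 0.3692]
tool_rot: [-3.122, 0.348, -0.0]
ft_force: [-0.4, -1.0, 1.5]
opening: 0.0514
grip_force: 0.0
[0.51796188 0.04948963 0.3692451 ] [-3.12218332e+00  3.48083884e-01 -2.39740086e-05] pred cap px [285.18944112 230.2279381 ]
```

View pics/m3.png

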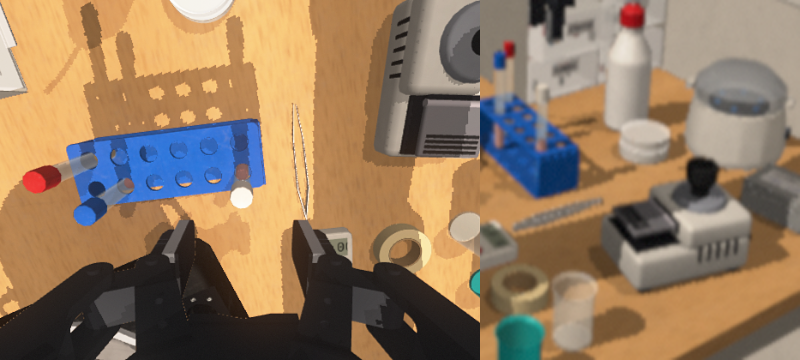

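The cap top is at wrist pixel (281,231), centred between the fingers. The paddle looks back up in the side view. I'll descend, grip and lift.

```bash
Z='' ; python3 -m inch '{"linear":[[0,-0.002,0.02],[0,-0.002,0.06],[0,-0.002,0.1],[0,-0.002,0.13],[0,-0.002,0.155],[0,-0.002,0.17],[0,-0.002,0.176],[0,-0.002,0.176],[0,-0.002,0.176],[0,-0.002,0.176]],"twist":[[0,0,0],[0,0,0],[0,0,0],[0,0,0],[0,0,0],[0,0,0],[0,0,0],[0,0,0],[0,0,0],[0,0,0]]}'
python3 -m inch '{"linear":[[0,0,0],[0,0,0],[0,0,0],[0,0,0],[0,0,0],[0,0,0],[0,0,0],[0,0,0]],"twist":[[0,0,0],[0,0,0],[0,0,0],[0,0,0],[0,0,0],[0,0,0],[0,0,0],[0,0,0]]}' -1
```

```text
clock: 7.4
tcp_pos: [0.5184, 0.0505, 0.2818]
tool_rot: [-3.122, 0.348, -0.002]
ft_force: [0.5, 0.4, -0.2]
opening: 0.0514
grip_force: 0.0
clock: 8.2
tcp_pos: [0.5184, 0.0505, 0.2816]
tool_rot: [-3.122, 0.348, -0.001]
ft_force: [0.7, 0.2, 6.1]
opening: 0.0165
grip_force: 58.5
```

```bash
python3 -m inch '{"linear":[[0,0,-0.01],[0,0,-0.03],[0,0,-0.06],[0,0,-0.1],[0,0,-0.14],[0,0,-0.18],[0,0,-0.22],[0,0,-0.25],[0,0,-0.27],[0,0,-0.28],[0,0,-0.28],[0,0,-0.28],[0,0,-0.28]],"twist":[[0,0,0],[0,0,0],[0,0,0],[0,0,0],[0,0,0],[0,0,0],[0,0,0],[0,0,0],[0,0,0],[0,0,0],[0,0,0],[0,0,0],[0,0,0]]}'
python3 - <<'E'
from look import *
s,_=snap('wrist','w4');snap('scene','c4');snap('side','s4')
x,y,z=s['tcp_pos'];print(s['tcp_pos'],s['tool_rot'])
for n in('scene','side'):
    print(n,[proj(n,[x,y,z-d]).round(1) for d in(.145,.165,.277)])
cv=lambda f,x,y:cv2.resize(cv2.imread(f'pics/{f}.png')[y:y+130,x:x+100],(400,520),interpolation=cv2.INTER_CUBIC)
p=[proj(n,[x,y,z-.22]).astype(int) for n in('scene','side')]
o=[(max(q[0]-50,0),max(q[1]-65,0)) for q in p];print('crop offs',o)
cv2.imwrite('pics/m4.png',np.hstack([cv('c4',*o[0]),cv('s4',*o[1])]))
E
```

```text
clock: 9.5
tcp_pos: [0.518, 0.0504, 0.4205]
tool_rot: [3.122, -0.348, -0.002]
ft_force: [0.2, 0.2, -0.3]
opening: 0.0162
grip_force: 58.5
[0.51802868 0.05042462 0.4205252 ] [ 3.12202360e+00 -3.48073229e-01 -1.81432513e-03]
scene [array([220.8, 117.7]), array([221.7, 126.4]), array([226.1, 170. ])]
side [array([282.7, 134.9]), array([282.4, 142.8]), array([281.1, 185. ])]
crop offs [(np.int64(173), np.int64(83)), (np.int64(231), np.int64(98))]
```

View pics/m4.png

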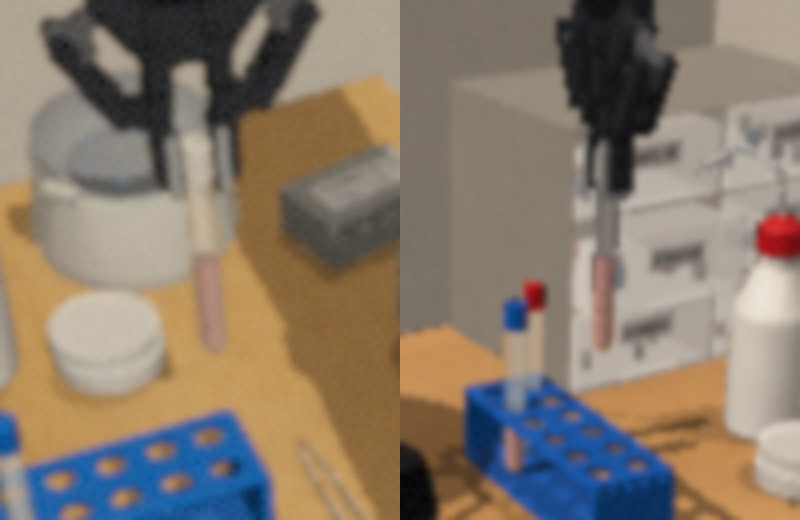

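The tube is held straight. Its foot is at scene (226.5,170) and side (281.8,185), within 1 px of the prediction for TCP−277 mm. Next I carry it over the cup.

```bash
python3 -m inch '{"linear":[[0.008,0.015,0],[0.025,0.045,0],[0.05,0.09,0],[0.08,0.14,0],[0.11,0.19,0],[0.14,0.24,0],[0.17,0.29,0],[0.195,0.335,0],[0.215,0.37,0],[0.228,0.392,0],[0.233,0.4,0],[0.233,0.4,0.01],[0.233,0.4,0.03],[0.233,0.4,0.04],[0.233,0.4,0.04],[0.233,0.4,0.04],[0.233,0.4,0.04]],"twist":[[0,0,0],[0,0,0],[0,0,0],[0,0,0],[0,0,0],[0,0,0],[0,0,0],[0,0,0],[0,0,0],[0,0,0],[0,0,0],[0,0,0],[0,0,0],[0,0,0],[0,0,0],[0,0,0],[0,0,0]]}'
python3 - <<'E'
from look import *
s=robot.get_state();snap('scene','c5');snap('side','s5')
x,y,z=s['tcp_pos'];print(s['tcp_pos'],s['ft_force'])
cv=lambda f,x,y:cv2.resize(cv2.imread(f'pics/{f}.png')[y:y+75,x:x+50],(400,600),interpolation=cv2.INTER_CUBIC)
p=[proj(n,[x,y,.11]) for n in('scene','side')]
o=[(int(q[0])-25,int(q[1])-37) for q in p]
print([((q-k)*8).round() for q,k in zip(p,o)],'rim here;foot',[((proj(n,[x,y,z-.277])-k)*8).round() for n,k in zip(('scene','side'),o)],o)
cv2.imwrite('pics/m5.png',np.hstack([cv('c5',*o[0]),cv('s5',*o[1])]))
E
```

```text
clock: 11.35
tcp_pos: [0.5878, -0.1701, 0.4015]
tool_rot: [-3.122, 0.348, -0.001]
ft_force: [-0.5, 0.8, -0.4]
opening: 0.0163
grip_force: 58.5
[ 0.58784235 -0.17008791  0.40150756] [-0.4795548   0.82749828 -0.41454841]
[array([205., 297.]), array([208., 300.])] rim here;foot [array([206., 259.]), array([213., 255.])] [(269, 100), (335, 185)]
```

View pics/m5.png

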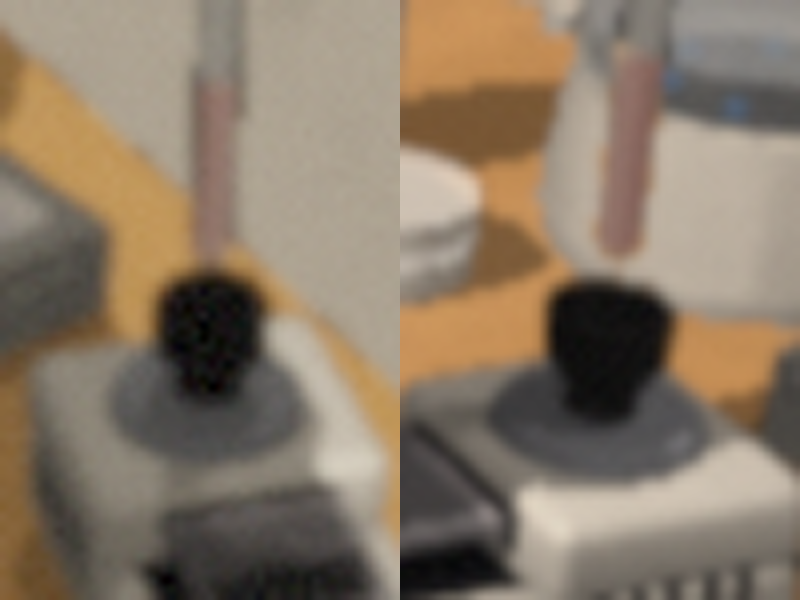

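Tube and cup are aligned in both views to about 1 mm. Cup rim centre is about crop (212,304) in scene and (610,305) in side, and the foot sits directly above it. Descending in stages.

```bash
python3 -m inch '{"linear":[[-0.002,0,0.005],[-0.002,0,0.012],[-0.002,0,0.02],[-0.002,0,0.028],[-0.002,0,0.035],[-0.002,0,0.04],[-0.002,0,0.043],[-0.002,0,0.043],[-0.002,0,0.043],[-0.002,0,0.043]],"twist":[[0,0,0],[0,0,0],[0,0,0],[0,0,0],[0,0,0],[0,0,0],[0,0,0],[0,0,0],[0,0,0],[0,0,0]]}'
python3 -m inch '{"linear":[[0,0,0.003],[0,0,0.006],[0,0,0.009],[0,0,0.012],[0,0,0.014],[0,0,0.014],[0,0,0.014],[0,0,0.014]],"twist":[[0,0,0],[0,0,0],[0,0,0],[0,0,0],[0,0,0],[0,0,0],[0,0,0],[0,0,0]]}'
```

```text
clock: 12.45
tcp_pos: [0.5868, -0.1701, 0.3799]
tool_rot: [-3.122, 0.348, -0.0]
ft_force: [0.1, -0.0, 0.2]
opening: 0.0162
grip_force: 58.5
clock: 13.25
tcp_pos: [0.5868, -0.1701, 0.3729]
tool_rot: [-3.122, 0.348, -0.0]
ft_force: [0.3, -0.5, 3.8]
opening: 0.0161
grip_force: 58.5
```

```bash
python3 -m inch '{"linear":[[0,0,0.002],[0,0,0.004],[0,0,0.006],[0,0,0.007],[0,0,0.007],[0,0,0.007],[0,0,0.007]],"twist":[[0,0,0],[0,0,0],[0,0,0],[0,0,0],[0,0,0],[0,0,0],[0,0,0]]}'
python3 - <<'E'
from look import *
F=[]
for k in range(8):
    s,_=snap('side','s6'); F.append(s['ft_force'][2])
snap('scene','c6')
print(np.round(F,1),np.mean(F),s['tcp_pos'],s['opening'])
cv=lambda f,x,y:cv2.resize(cv2.imread(f'pics/{f}.png')[y:y+75,x:x+50],(400,600),interpolation=cv2.INTER_CUBIC)
cv2.imwrite('pics/m6.png',np.hstack([cv('c6',269,100),cv('s6',335,185)]))
E
```

```text
clock: 13.95
tcp_pos: [0.5869, -0.1701, 0.3695]
tool_rot: [-3.122, 0.348, -0.001]
ft_force: [-0.5, 0.2, 7.1]
opening: 0.0159
grip_force: 58.6
[7.1 7.1 7.1 8.  7.2 7.4 7.  7.4] 7.293666317758488 [ 0.58691661 -0.17008912  0.36951121] 0.016212038049743704
```

View pics/m6.png

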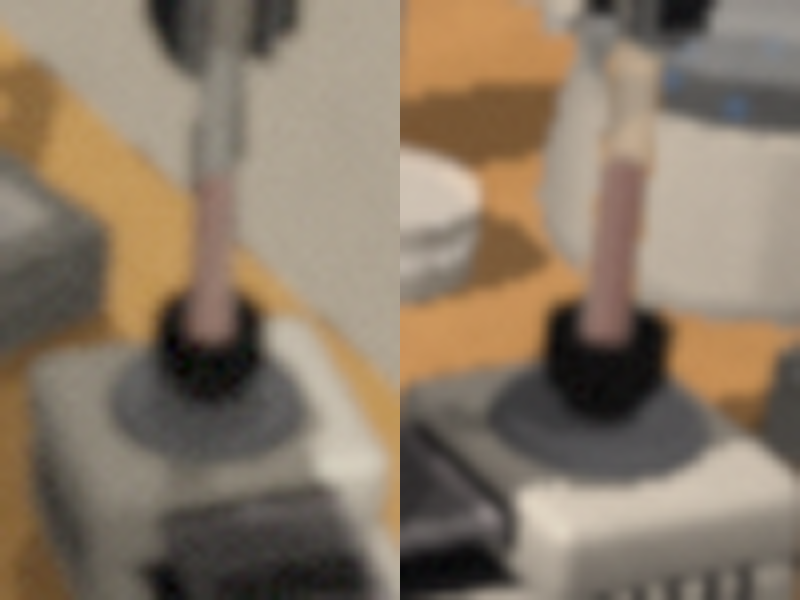

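The tube stands in the cup: foot hidden below the rim, scene (212,335), side (607,340), cup top lowered by about half the gap. The 7.3 N reading matches about 6 mm of travel. Now I hold for over 3 s and hand in.

```bash
for i in 1 2; do python3 -m inch '{"linear":[[0,0,0],[0,0,0],[0,0,0],[0,0,0],[0,0,0],[0,0,0],[0,0,0],[0,0,0],[0,0,0],[0,0,0],[0,0,0],[0,0,0],[0,0,0],[0,0,0],[0,0,0],[0,0,0],[0,0,0],[0,0,0],[0,0,0],[0,0,0]],"twist":[[0,0,0],[0,0,0],[0,0,0],[0,0,0],[0,0,0],[0,0,0],[0,0,0],[0,0,0],[0,0,0],[0,0,0],[0,0,0],[0,0,0],[0,0,0],[0,0,0],[0,0,0],[0,0,0],[0,0,0],[0,0,0],[0,0,0],[0,0,0]]}'; done
python3 -c "
from plant import robot
f=robot.get_state()['ft_force'][2]; print(f)
if 5.5<f<8.5: print(robot.sign_off())"
```

```text
clock: 16.4
tcp_pos: [0.5869, -0.1701, 0.3695]
tool_rot: [3.122, -0.348, 0.001]
ft_force: [-0.0, 0.1, 6.4]
opening: 0.0162
grip_force: 58.6
clock: 18.4
tcp_pos: [0.5869, -0.1701, 0.3695]
tool_rot: [-3.122, 0.348, -0.001]
ft_force: [0.5, -1.1, 7.0]
opening: 0.0158
grip_force: 58.6
7.027074908270463
the job is handed in; nothing more can be done
None
```

I pressed the paddle to its stop and let it spring back, then stood the lone tube in the cup, held it at about 7 N (about 6 mm down) for over 4 s, and handed in at 18.4 s still gripping the tube and holding the cup down; no verdict was returned.

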